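# Prop the chopping board up to drain

## Task

Prop the washed chopping board up to dry: press down on its upswept handle so that the far end tips up, and keeping it tipped slide it forward until the far end is over the grey ledge of the draining rack, pushed home against the black back stop and square to it. Leave the board propped on the rack like that, its bend still on the worktop; never lift the whole board off the worktop, and leave the other kitchen things where they are.

Things in the scene. Friction and masses are not known exactly. Their poses are not given: they have to be found in the camera images.
- board: Loose wooden chopping board, 6 mm thick, 110 mm wide, about 0.25 kg, bent once across its width. Origin: middle of the bend line, on the underside, touching the worktop. +x runs along the flat pale blade, 130 mm long, which lies flat at the start; y across the width; z up from the blade. Towards -x the darker handle, 65 mm long, 110 mm wide, rises at 0.28 rad, its end 18 mm clear of the worktop.
- handle (a point): The place to press: on the handle's upper face, mid-width, 45 mm from the bend, 18 mm above the worktop at the start; axes as the board's. 2 to 5 N here rocks the board on its bend until the handle lies flat on the worktop and the blade rises at 0.28 rad; let go, it rocks back.
- rib (a point): Middle of the top of a red rib, 9 mm high and 6 mm thick, across the handle's whole width 20 mm from the bend. Fingertips pressing on the 42 mm of handle behind it can push the board forward against it. The wet board slides easily on worktop and rack (friction about 0.3). Pressing harder than 10 N or so only adds drag. Axes as the board's.
- far_edge (a point): Middle of the blade's far edge, on its underside, 130 mm along the board's +x from its origin; 36 mm above the worktop when the handle is pressed flat.
- rack: Fixed low draining rack, 370 mm wide (y), 172 mm deep. Origin: middle of the ledge's front edge, at worktop level; +x points into the rack, away from the board, z up. In front a grey ledge, 18 mm high, 35 mm deep; behind it a black back stop over the whole width, 50 mm high, front face at x = 35 mm; then a basin with a 30 mm rim. The ledge blocks a board pushed along flat.
- stop (a point): Middle of the foot of the back stop's front face, at the height of the ledge's top (18 mm); axes as the rack's.
- mug: Loose blue mug, 74 mm wide, 85 mm tall, beside the board; origin under its centre. To be left alone.
- ramekin: Loose terracotta ramekin, 80 mm wide, 45 mm tall, beside the board; origin under its centre. To be left alone.
- tumbler: Loose green tumbler, 64 mm wide, 80 mm tall, standing in the rack's basin behind the stop; origin under its centre. To be left alone.
- soap: Loose yellow bottle, 60 mm wide, 190 mm tall; origin under its centre. To be left alone.
- brush: Loose washing-up brush lying on the worktop; origin under its middle. To be left alone.
- bowl: Loose white bowl, 130 mm wide, 55 mm tall; origin under its centre. To be left alone.
There are look-alikes about, which are no part of the job. What is meant by the board is not orange or pink, and is the smaller of those in its own colour.

How it is judged:
On the way, in this order (a step that is already met when the one before it is completed fails the run):
1. the board is rocked up by the fingers pressing on it: blade tilted more than 0.2 rad with the handle pressed down (angle between board's own z axis and vertical above 0.2 rad and height (world z) of handle below 0.012 m and contact force between the fingers and board above 0.5 N), for 0.2 s.
2. the far edge is over the ledge by more than 10 mm, above its top (x of far_edge in the frame of rack above 0.01 m and z of far_edge in the frame of rack above 0.017 m), for 0.1 s.
At the end, for the whole second after the job is handed in: Board let go and still, bend on the worktop (within 6 mm), blade carried by the rack (touching it), tilted 0.13 to 0.31 rad; middle of its far edge within 12 mm of the back stop and 130 mm of the stop's middle; its width square to the rack within 0.14 rad (x of far_edge in the frame of stop between -0.012 and 0.004 m and y of far_edge in the frame of stop between -0.13 and 0.13 m and angle between the y axis of board and the y axis of stop, either way round below 0.14 rad and angle between board's own z axis and vertical between 0.13 and 0.31 rad and height (world z) of board below 0.006 m and contact force between board and rack above 0.1 N and linear speed of board below 0.02 m/s).
It fails at once if the board is lifted bodily: its bend rises more than 20 mm above the worktop (height (world z) of board above 0.02 m).
It fails at once if another kitchen thing is moved more than 25 mm (distance of any of mug, ramekin, tumbler, soap, brush, bowl from where it was at the start of the episode above 0.025 m).
It also fails if it takes over 35 s, if anything falls off the work surface, if the arm or the gripper's body presses on something with over 40 N, if the wrist force passes 120 N, or if a joint passes its speed limit or range.

## Robot

A 7-joint arm with a two-finger parallel gripper is mounted at the origin on the work surface. World frame = base frame: x ahead of the robot, y to its left, z up, the work surface at z = 0. Lengths are in m, angles in rad, forces in N, time in s.
With the tool pointing down it reaches from about 0.375 to 0.925 m from the base axis. Payload 3.1 kg.
Tool frame: the origin (TCP) lies between the finger pads; the fingertips stand 19 mm ahead of it and the grasp point (between the pads) is the TCP; z points along the fingers, y is the direction in which the jaws open and shut (so a half turn about z gives the same grasp; the last joint's range is limited). The gripper opens to 85 mm and grips with 20 to 120 N. Pads are 22 mm wide; open, the fingers measure 114 mm over their backs; the gripper's body (76 mm by 85 mm) begins 54 mm behind the grasp point. The pads swing forward as they close: fully open they stand 13 mm farther back than shut.
Start: joints at [-1.342, 0.383, 0.044, 1.598, -0.018, 1.161, -0.05], TCP at [0.209, 0.616, 0.25] pointing down, gripper open.
Joint ranges: [-2.61, 2.61], [-0.41, 2.15], [-1.48, 1.57], [0, 2.5], [-1.57, 4.71], [0.05, 1.97], [-2.85, 2.85]. Speed limits (rad/s): [2.79, 2.79, 3.14, 3.14, 3.14, 3.14, 3.14].

## Interface

Orientations are given as a unit quaternion [x, y, z, w].
In Python, from bench import move_ptp, movel, move_j, move_gripper, pause, inverse_kinematics, read_camera, camera_params, MotionError, sign_off, look_for, tip_of, read_time_s, read_qpos, read_joint_vel, read_effort, read_eef_pos, read_tcp_rot, read_ft_force, read_ft_torque, read_finger_gap gives the robot as it stands. Calls block until the motion is done:
- move_ptp(position, orientation): joint-space move of the TCP to a pose.
- movel(position, orientation=None, speed=0.15): straight line of the TCP; orientation=None keeps the orientation; speed is the mean speed in m/s.
- move_j(angles): joint-space move.
- move_gripper(opening, effort=None): finger opening in m; effort is the grip in N (None keeps the last); returns when the fingers have stopped.
- pause(seconds).
- inverse_kinematics(position, orientation): joint angles nearest the present ones, or None.
- read_camera(name): name is "scene" or "top" or "wrist"; returns the picture (480x640x3 uint8, red, green, blue); there is no depth.
- camera_params(name): a dict with "K" (3x3 intrinsics, pixels), "camera_from_world" (4x4, takes a point from world to camera coordinates). Camera axes: x right, y down, z forward; pixel columns grow to the right and rows downward; lengths in m; the calibration is good to about 2 mm. A picture is of the moment at which its call begins: read the wrist's pose just before it. camera_params takes no time and is no camera call; for the wrist camera it gives the pose at the moment of the call.
A pose or a line that the arm cannot do raises MotionError and nothing moves.
- sign_off(): hands the job in, once; it reports no verdict.
Trained networks look in the newest picture that a camera, given by its name, has taken for a name from the list of things; names that differ only in an ending like _2 or _b are one class to them, and where a whole thing is asked for, a point or a joint stands for the part that bears it (a point fixed in the world has none). Each returns a list of dicts, best first, with "confidence" (0 to 1); they miss things now and then, are a little off and sometimes report something else, mostly with a low value. They report only what shows in the picture. A call takes as long as a camera call. They do not tell look-alikes from the thing itself.
- look_for(camera, name): "at" ([column, row] in pixels, amid what is visible of it).
- tip_of(camera, name): "at" ([column, row] in pixels: a listed point, or the origin of a listed thing).
Readings, each from a call of its own:
- read_time_s(): time.
- read_qpos(): joint angles.
- read_joint_vel(): joint speeds.
- read_effort(): joint torques, N m.
- read_eef_pos(): TCP position.
- read_tcp_rot(): TCP orientation.
- read_ft_force(): force on the tool from outside, world axes, zero at the start.
- read_ft_torque(): the same for the moment, N m.
- read_finger_gap(): finger opening in m.
Only numpy, scipy, OpenCV 4.12 (cv2) and the standard library are available. Lean on these libraries where they do the work, as an engineer would, in place of code of your own. Each camera call takes 0.05 s, during which the arm holds its last target.

## Working session

There is one attempt and no reset: what is moved stays moved. The work goes in short steps, each a Python script; the robot and the scene stay as the last script left them, time stands still between calls to the robot, and variables do not carry over. Pictures are saved under pics/ and viewed, and the job is handed in when it is done.

```bash
ls; mkdir -p pics
python3 - <<'E'
from bench import *
import cv2
for c in ["scene","top","wrist"]:
    im=read_camera(c); cv2.imwrite(f"pics/{c}0.png",im[:,:,::-1])
    p=camera_params(c); print(c,p["K"],p["camera_from_world"])
    for n in ["board","handle","rib","far_edge","rack","stop"]:
        print(n,"L",[(d["at"],round(d["confidence"],2)) for d in look_for(c,n)[:4]] if n in("board","rack") else "","T",[(d["at"],round(d["confidence"],2)) for d in tip_of(c,n)[:4]])
print(read_time_s(),read_tcp_rot(),read_eef_pos())
E
```

```text
pics
scene [[535.14743398   0.         332.18836744]
 [  0.         535.14743398 242.77932243]
 [  0.           0.           1.        ]] [[-0.38797681  0.92153541 -0.01569976  0.23829778]
 [ 0.64109527  0.25759195 -0.72294069 -0.28029395]
 [-0.66217131 -0.29054927 -0.6907317   1.77006902]
 [ 0.          0.          0.          1.        ]]
board L [([370.7, 368.0], 0.74), ([421.3, 242.1], 0.67), ([503.5, 340.9], 0.57), ([279.0, 253.1], 0.56)] T [([425.6, 231.5], 0.9), ([287.6, 247.8], 0.85), ([382.7, 362.9], 0.83), ([516.1, 352.5], 0.71)]
handle L  T [([434.6, 213.4], 0.91), ([395.5, 346.3], 0.88), ([536.9, 372.4], 0.72), ([302.5, 236.0], 0.7)]
rib L  T [([387.7, 352.8], 0.96), ([525.1, 356.6], 0.95), ([295.1, 238.8], 0.7), ([431.6, 221.6], 0.57)]
far_edge L  T [([256.0, 275.8], 0.79), ([329.7, 390.6], 0.79), ([459.9, 303.9], 0.79)]
rack L [([237.7, 315.6], 0.66)] T [([350.2, 284.0], 0.71), ([259.7, 290.2], 0.69)]
stop L  T [([256.5, 298.4], 0.82), ([530.4, 257.4], 0.66)]
top [[452.67950327   0.         322.29209342]
 [  0.         452.67950327 238.46891642]
 [  0.           0.     
[... 797 characters left out ...]
)] T [([371.2, 187.0], 0.9)]
stop L  T [([371.9, 176.9], 0.91)]
wrist [[357.3612362    0.         309.24702342]
 [  0.         357.3612362  239.27645332]
 [  0.           0.           1.        ]] [[ 3.20345009e-01  9.47300933e-01 -1.33318697e-04 -6.49198881e-01]
 [ 8.95514759e-01 -3.02786782e-01  3.26149477e-01 -4.24023943e-02]
 [ 3.08921337e-01 -1.04599746e-01 -9.45318201e-01  3.80859104e-01]
 [ 0.00000000e+00  0.00000000e+00  0.00000000e+00  1.00000000e+00]]
board L [([17.1, 382.0], 0.78)] T [([5.7, 389.1], 0.79)]
handle L  T []
rib L  T []
far_edge L  T []
rack L [] T []
stop L  T []
1.35 [ 1.62642106e-01  9.86685130e-01 -2.03404093e-05 -7.10537518e-07] [0.20863286 0.61560209 0.25025471]
```

View pics/top0.png

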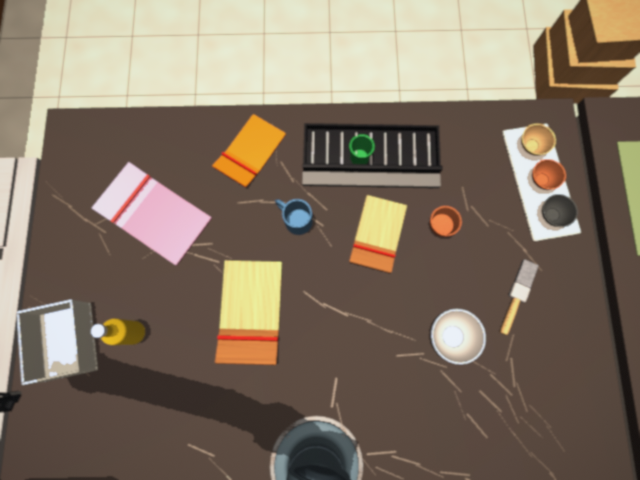

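View pics/scene0.png

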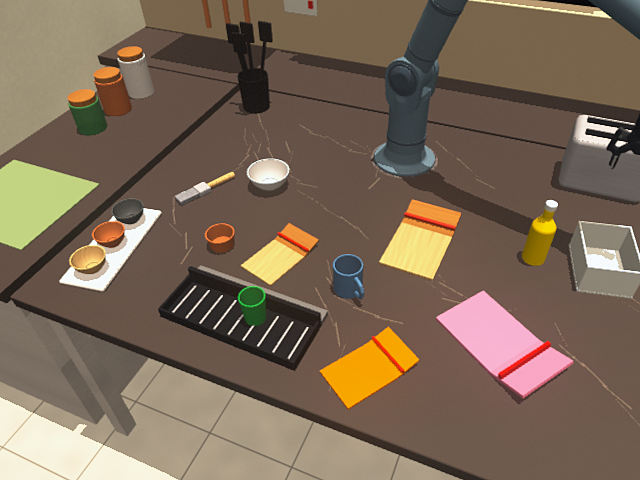

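Four boards show in the top view: orange (250,150), pink (152,214), a large wooden one (250,312) and a small wooden one (378,234). The small one fits, because it isn't orange or pink and is the smaller of the two wooden ones. It stands between the mug (297,214) and the ramekin (446,221), facing the rack's grey ledge (371,180). I'll confirm this in an enlarged crop and measure it.

```bash
cat > h.py <<'E'
from bench import *
import cv2, numpy as np
def back(c,px,z,p=None):
    p=p or camera_params(c); K=p["K"]; T=np.array(p["camera_from_world"]); R=T[:3,:3]; t=T[:3,3]
    C=-R.T@t; d=R.T@np.linalg.solve(np.array(K),[px[0],px[1],1.]); return C+d*(z-C[2])/d[2]
def proj(c,X,p=None):
    p=p or camera_params(c); T=np.array(p["camera_from_world"]); q=np.array(p["K"])@(T[:3,:3]@np.asarray(X)+T[:3,3]); return q[:2]/q[2]
E
python3 - <<'E'
from h import *
im=cv2.imread("pics/top0.png"); a=im[110:290,270:470]; cv2.imwrite("pics/crop0.png",cv2.resize(a,None,fx=3.2,fy=3.2,interpolation=cv2.INTER_CUBIC)[:,:640])
hsv=cv2.cvtColor(im,cv2.COLOR_BGR2HSV)
b=hsv[190:280,340:415]
print(b[20,40],b[70,30],b[60,30])
def box(mask,z,n):
    mask=mask.astype(np.uint8)*255
    cs,_=cv2.findContours(mask,cv2.RETR_EXTERNAL,cv2.CHAIN_APPROX_NONE); c=max(cs,key=cv2.contourArea)
    w=np.array([back("top",p[0],z)[:2] for p in c],np.float32); r=cv2.minAreaRect(w); print(n,r, cv2.boxPoints(r).tolist())
m=np.zeros(im.shape[:2],bool); m[190:280,340:415]=True
H,S,V=[hsv[...,i] for i in range(3)]
box(m&(H>20)&(H<35)&(S>80)&(V>100),0.006,"blade")
box(m&(S>120)&(V>100),0.01,"all")
m[:]=0;m[165:192,295:450]=1
box(m&(S<60)&(V>90),0.018,"ledge")
E
```

```text
[ 26 102 236] [ 13 173 222] [  3 215 200]
blade ((0.5924588441848755, -0.18374589085578918), (0.11326803267002106, 0.13191069662570953), 73.85722351074219) [[0.513357937335968, -0.21980923414230347], [0.6400676369667053, -0.25648462772369385], [0.671559751033783, -0.1476825475692749], [0.5448500514030457, -0.11100715398788452]]
all ((0.49920207262039185, -0.15571704506874084), (0.11537981778383255, 0.06324116140604019), 73.68042755126953) [[0.452644944190979, -0.2021973878145218], [0.5133380889892578, -0.2199677973985672], [0.5457592010498047, -0.1092367023229599], [0.4850660562515259, -0.09146629273891449]]
ledge ((0.710129976272583, -0.160621777176857), (0.37232083082199097, 0.03899872303009033), 87.76187896728516) [[0.6833754777908325, -0.3458786606788635], [0.7223443984985352, -0.3474016785621643], [0.7368844747543335, 0.024635106325149536], [0.6979155540466309, 0.026158124208450317]]
```

View pics/crop0.png

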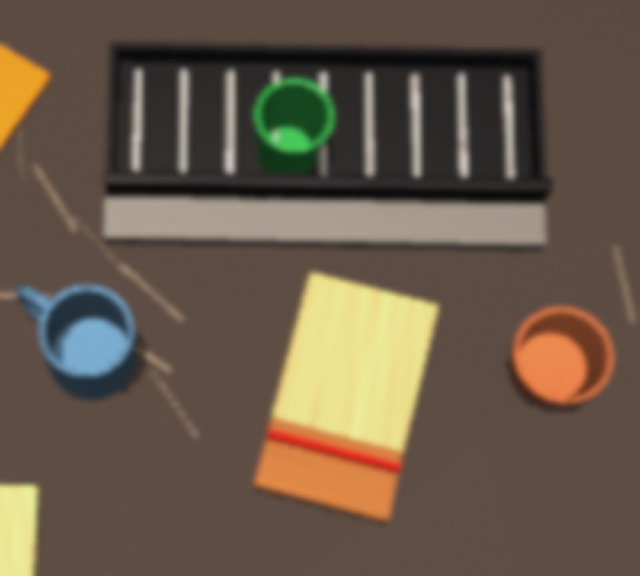

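The crop confirms it: the small wooden board has its blade at (355,360), red rib at (333,450) and dark handle at (325,485). Its measured blade is 113×132 mm, as described. Next I'll check the neighbours, the stop and the arm's reach.

```bash
cat >> h.py <<'E'
def q(th):  # board heading th; tool x = -heading
    f=np.pi+th; return [float(np.cos(f/2)),float(np.sin(f/2)),0.,0.]
E
python3 - <<'E'
from h import *
for px in [(371.9,176.9)]: print("stop",back("top",px,.018))
print("stop scene",back("scene",(256.5,298.4),.018))
T=np.array(camera_params("top")["camera_from_world"]);print("cam",-T[:3,:3].T@T[:3,3])
read_camera("top")
for n,z in [("mug",0),("ramekin",0),("tumbler",0)]: 
    d=tip_of("top",n); print(n,[(x["at"],round(x["confidence"],2),back("top",x["at"],z)[:2].round(3)) for x in d[:2]])
b=np.array([.5291,-.1654]);f=np.array([.6558,-.2021])
for X in ([*b,0],[*f,0]): print(proj("scene",X),proj("top",X))
print("scene bend est",back("scene",(287.6,247.8),0),"far",back("scene",(256.0,275.8),0),"rib",back("scene",(295.1,238.8),.02),"handle",back("scene",(302.5,236),.018),"top handle",back("top",(366.5,260),.018),"top far",back("top",(385.6,198.8),0))
print(q(-.282), inverse_kinematics([.49,-.154,.03],q(-.282)), inverse_kinematics([.565,-.165,.03],q(-.04)),read_qpos())
E
```

```text
stop [ 0.71484804 -0.16329727  0.018     ]
stop scene [ 0.73216682 -0.15216416  0.018     ]
cam [ 0.28393109 -0.02042879  1.16896811]
mug [([298.1, 218.2], 0.63, array([0.609, 0.037]))]
ramekin [([441.2, 222.3], 0.66, array([ 0.59 , -0.345]))]
tumbler [([357.0, 158.6], 0.61, array([ 0.776, -0.127])), ([370.2, 259.7], 0.41, array([ 0.492, -0.151]))]
[288.6542936  248.72368394] [375.11269063 245.75351389]
[254.52604571 276.57847863] [386.5101887  199.62761252]
scene bend est [ 0.52691593 -0.16970113  0.        ] far [ 0.65192088 -0.1998615   0.        ] rib [ 0.50535328 -0.15580672  0.02      ] handle [ 0.48567205 -0.14275499  0.018     ] top handle [ 0.48822516 -0.13920584  0.018     ] top far [ 0.65818912 -0.19976112  0.        ]
[0.14053326070386168, 0.9900759580132933, 0.0, 0.0] [-0.29074982  0.52257995  0.60388935  2.0855913  -0.47438708  0.66933182
  1.9196733 ] [-0.2392233   0.62421707  0.56442065  1.90378529 -0.47667656  0.74966878
  2.1275048 ] [-1.34178181  0.38289337  0.04390727  1.59790404 -0.0178957   1.16118425
 -0.04987384]
```

Run:
```python
from h import *
movel([.209,.616,.32],speed=.3)
th=-.282; u=np.array([np.cos(th),np.sin(th)]); b=np.array([.5291,-.1654]); p=b-.040*u
move_ptp([.45,.2,.33],q(th))
move_ptp([*p,.12],q(th)); move_gripper(.05)
print(p,read_time_s(),read_eef_pos(),read_ft_force(),read_qpos())
cv2.imwrite("pics/top1.png",read_camera("top")[:,:,::-1]);cv2.imwrite("pics/wrist1.png",read_camera("wrist")[:,:,::-1])
```

```text
[ 0.49067997 -0.15426891] 5.6583 [ 0.49081584 -0.15402628  0.12010111] [ 0.65986547 -0.29859569 -0.29945055] [-0.52207084  0.41134985  0.87900463  2.05999567 -0.42059059  0.85535921
  1.88838673]
```

View pics/wrist1.png

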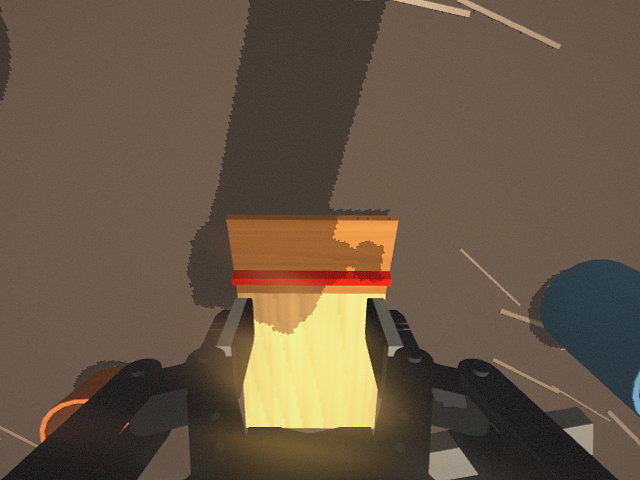

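The wrist view shows the fingers centred (col 309) over the board (cols 228–398). The rib at row 279 lies level, so the gripper is square to the board. Now I'll descend and watch the force.

Run:
```python
from h import *
print("rib",back("wrist",(312,275),.02))
th=-.282; u=np.array([np.cos(th),np.sin(th)]); b=np.array([.5291,-.1654]); p=b-.040*u
print("rib expected",b-.024*u)
movel([*p,.05],speed=.15)
f0=read_ft_force(); print(f0)
z=.050
while z>.018:
    z-=.002; movel([*p,z],speed=.04); f=read_ft_force()-f0
    print(round(z,4),f.round(2),read_eef_pos()[2].round(4))
    if f[2]>5: break
print(read_time_s())
cv2.imwrite("pics/wrist2.png",read_camera("wrist")[:,:,::-1]);cv2.imwrite("pics/scene2.png",read_camera("scene")[:,:,::-1])
```

```text
rib [ 0.50871972 -0.15823283  0.02      ]
rib expected [ 0.50604798 -0.15872135]
[-0.55246507  0.67968544 -0.07917816]
0.048 [ 0.42 -1.13 -0.56] 0.0488
0.046 [ 0.87 -0.56 -0.22] 0.0461
0.044 [ 0.66 -1.29  0.65] 0.0438
0.042 [ 0.83 -0.01  0.91] 0.0418
0.04 [ 1.06 -0.59 -1.18] 0.0398
0.038 [-0.06 -0.94  0.29] 0.0379
0.036 [-0.43 -0.61 -0.64] 0.036
0.034 [ 0.99 -1.19  1.57] 0.0341
0.032 [0.98 0.11 0.74] 0.032
0.03 [ 1.01 -0.41  1.36] 0.0299
0.028 [ 0.61 -0.61  1.9 ] 0.0279
0.026 [ 1.22 -0.07  1.43] 0.0259
0.024 [-0.03 -1.36  1.68] 0.0238
0.022 [-0.88 -0.42  3.43] 0.0221
0.02 [-3.21  1.74 18.95] 0.022
10.125
```

View pics/wrist2.png

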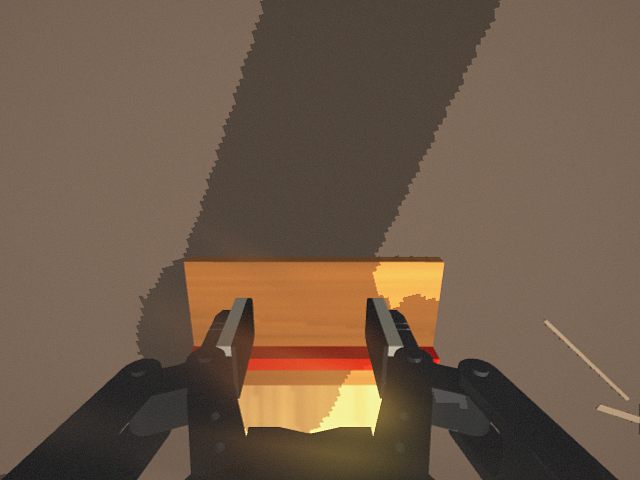

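View pics/scene2.png

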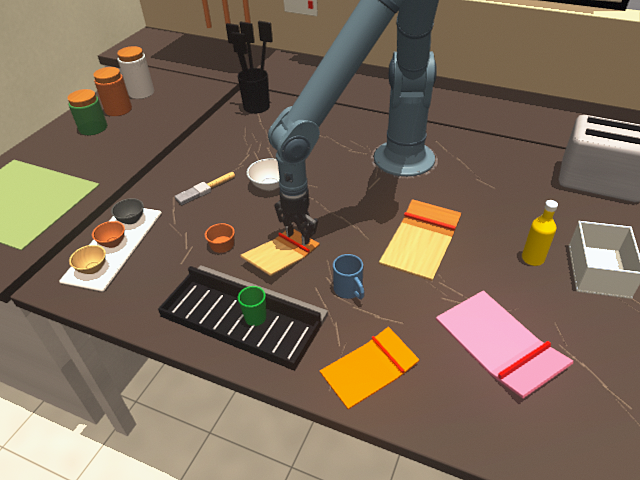

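The handle is pressed flat (TCP z 0.022, so tips about 3 mm lower than nominal). The rib at row 358 is just ahead of the fingers. I'll ease to about 7 N and slide forward while turning to the rack's heading.

Run:
```python
from h import *
f0=np.array([.3,-.5,.5])
th0=-.282; b=np.array([.5291,-.1654]); p0=b-.040*np.array([np.cos(th0),np.sin(th0)])
p1=np.array([.550,-.163]); z=.0212
movel([*p0,z],speed=.02); pause(.2); print(read_ft_force()-f0)
N=8
for i in range(1,N+1):
    s=i/N; p=p0+(p1-p0)*s; th=th0+(-.045-th0)*s
    movel([*p,z],q(th),speed=.03); f=read_ft_force()-f0
    print(p.round(4),f.round(1),read_eef_pos().round(4))
    if f[2]>14: z+=.0005
    elif f[2]<4: z-=.0005
    if np.linalg.norm(f[:2])>20: break
print(z,read_time_s())
cv2.imwrite("pics/wrist3.png",read_camera("wrist")[:,:,::-1]);cv2.imwrite("pics/scene3.png",read_camera("scene")[:,:,::-1]);t=read_camera("top")[:,:,::-1];cv2.imwrite("pics/top3.png",cv2.resize(t[110:290,270:470],None,fx=3.2,fy=3.2,interpolation=cv2.INTER_CUBIC))
s=cv2.imread("pics/scene3.png")[180:380,150:400];cv2.imwrite("pics/scene3c.png",cv2.resize(s,None,fx=3,fy=3,interpolation=cv2.INTER_CUBIC))
```

```text
[-1.59086066 -0.03805954  9.92061923]
[ 0.4981 -0.1554] [-2.5 -0.2  8.8] [ 0.4989 -0.1561  0.0221]
[ 0.5055 -0.1565] [-1.9 -0.3  8.6] [ 0.5063 -0.1573  0.0221]
[ 0.5129 -0.1575] [-0.9  0.1  7.7] [ 0.5137 -0.1584  0.0221]
[ 0.5203 -0.1586] [-1.5  0.4  8.7] [ 0.5212 -0.1595  0.0221]
[ 0.5278 -0.1597] [-0.9  0.6  7.6] [ 0.5286 -0.1606  0.0221]
[ 0.5352 -0.1608] [-1.4 -0.2  7.7] [ 0.536  -0.1617  0.0221]
[ 0.5426 -0.1619] [-1.9  1.   7. ] [ 0.5434 -0.1628  0.0221]
[ 0.55  -0.163] [-2.1 -0.9  7.8] [ 0.5508 -0.1639  0.0221]
0.0212 13.875
```

View pics/scene3c.png

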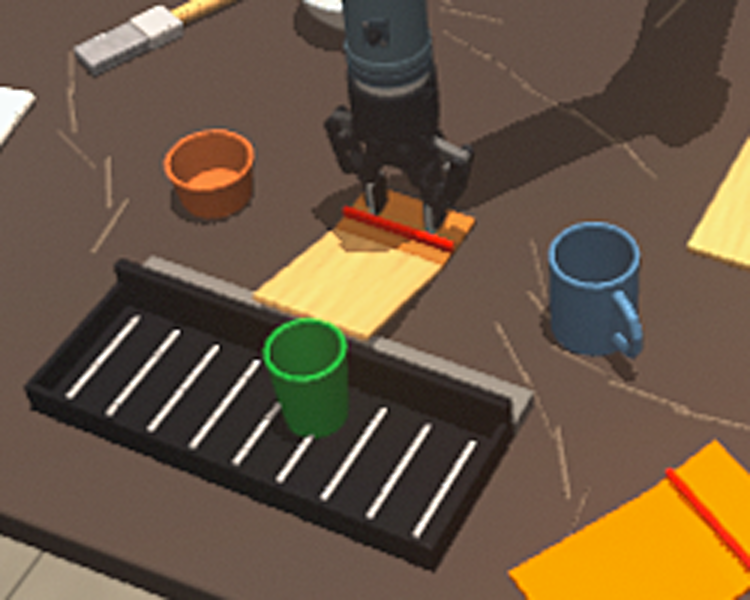

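View pics/top3.png

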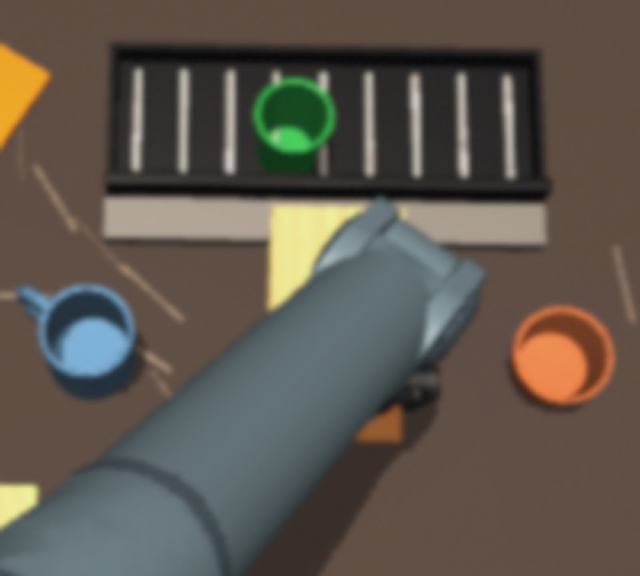

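View pics/wrist3.png

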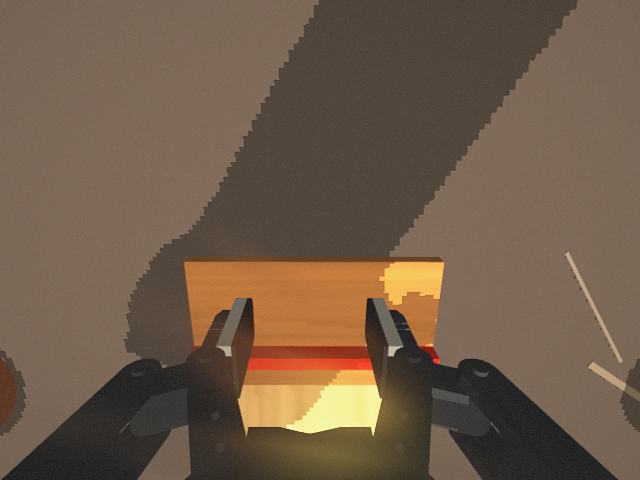

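The scene view shows the far edge, raised, over the grey ledge (crop 255–365, 295–335), and the wrist view shows no slip between board and fingers. Next I push home along the rack's x until it resists.

Run:
```python
from h import *
f0=np.array([.3,-.5,.5]); th=-.039; u=np.array([np.cos(th),np.sin(th)])
p=np.array([.550,-.163]); z=.0212
for i in range(14):
    p=p+.002*u; movel([*p,z],q(th),speed=.03); pause(.05); f=read_ft_force()-f0
    print(p.round(4),f.round(1),read_eef_pos().round(4))
    if f[:2]@u<-9: break
pause(.2); print(read_ft_force()-f0,read_time_s())
cv2.imwrite("pics/wrist4.png",read_camera("wrist")[:,:,::-1])
s=read_camera("scene")[180:380,150:400,::-1];cv2.imwrite("pics/scene4c.png",cv2.resize(s,None,fx=3,fy=3,interpolation=cv2.INTER_CUBIC))
```

```text
[ 0.552  -0.1631] [-2.7  0.4  8.2] [ 0.5524 -0.164   0.0221]
[ 0.554  -0.1632] [-2.4  0.8  7.7] [ 0.5543 -0.1641  0.0221]
[ 0.556  -0.1632] [-2.4  0.1  8.7] [ 0.5562 -0.1642  0.0221]
[ 0.558  -0.1633] [-1.8  0.7  8.1] [ 0.5582 -0.1642  0.0221]
[ 0.56   -0.1634] [-3.3 -0.6  8.1] [ 0.5602 -0.1643  0.0221]
[ 0.562  -0.1635] [-1.2  0.2  8.3] [ 0.5622 -0.1644  0.0221]
[ 0.564  -0.1635] [-2.8  0.5  8.1] [ 0.564  -0.1645  0.0221]
[ 0.566  -0.1636] [-4.6  0.6 10.8] [ 0.5649 -0.1646  0.0221]
[ 0.568  -0.1637] [-4.6  1.4 11.4] [ 0.5666 -0.1648  0.0221]
[ 0.57   -0.1638] [-6.   0.8 11.7] [ 0.5686 -0.165   0.0221]
[ 0.572  -0.1639] [-7.5  1.  13.5] [ 0.5693 -0.165   0.0221]
[ 0.574  -0.1639] [-11.9   2.2  18.7] [ 0.5693 -0.1651  0.0221]
[-12.36576505   3.25322654  18.51824935] 17.825
```

View pics/scene4c.png

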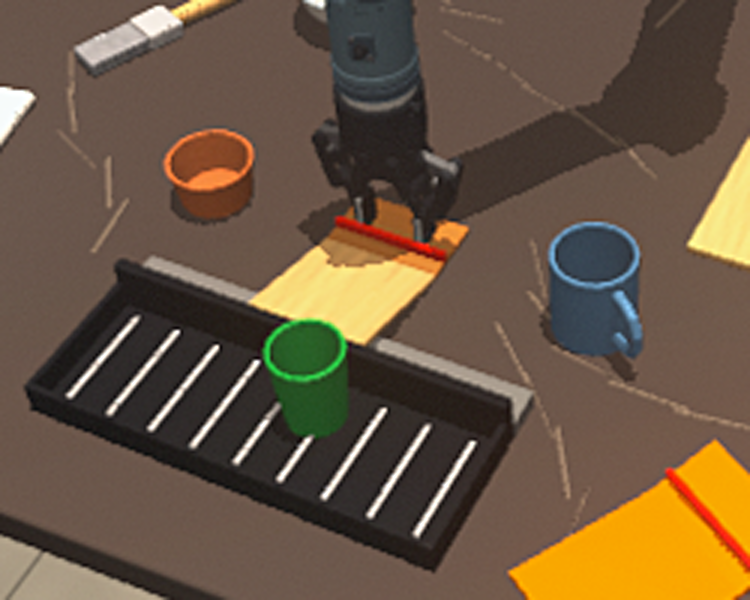

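View pics/wrist4.png

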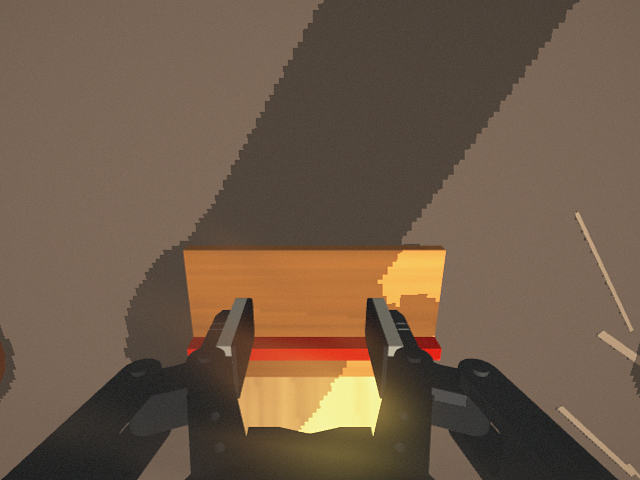

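The arm stalled against the stop. The fingers slid about 5 mm up to the rib and then the force built to 12 N, so the board is home. I'll relax the preload, lift off and check.

Run:
```python
from h import *
movel([.5695,-.1645,.0215],q(-.039),speed=.03); print(read_ft_force())
movel([.5690,-.1645,.026],speed=.03); movel([.566,-.1645,.035],speed=.04);movel([.545,-.1645,.12],speed=.12)
print(read_ft_force())
cv2.imwrite("pics/wrist5.png",read_camera("wrist")[:,:,::-1])
move_ptp([.42,.05,.30],q(-.039))
t=read_camera("top")[:,:,::-1];cv2.imwrite("pics/top5.png",t);cv2.imwrite("pics/top5c.png",cv2.resize(t[110:290,270:470],None,fx=3.2,fy=3.2,interpolation=cv2.INTER_CUBIC))
for n,z in [("far_edge",.025),("board",0),("stop",.018),("handle",.01)]: print(n,[(np.round(x["at"],0),round(x["confidence"],2),back("top",x["at"],z)[:2].round(3)) for x in tip_of("top",n)[:4]])
s=read_camera("scene")[180:380,150:400,::-1];cv2.imwrite("pics/scene5c.png",cv2.resize(s,None,fx=3,fy=3,interpolation=cv2.INTER_CUBIC))
print(read_time_s())
```

```text
[-2.44889612 -0.10077952  7.39481617]
[-0.18149966  0.04797377  0.50595995]
far_edge [(array([373., 168.]), 0.86, array([ 0.737, -0.167])), (array([253., 258.]), 0.79, array([0.497, 0.153])), (array([272., 124.]), 0.79, array([0.872, 0.106])), (array([194., 241.]), 0.62, array([0.545, 0.306]))]
board [(array([240., 162.]), 0.85, array([0.774, 0.197])), (array([140., 207.]), 0.84, array([0.649, 0.464])), (array([376., 222.]), 0.83, array([ 0.594, -0.171])), (array([246., 328.]), 0.63, array([0.323, 0.172]))]
stop [(array([371., 175.]), 0.58, array([ 0.72 , -0.162]))]
handle [(array([372., 236.]), 0.86, array([ 0.554, -0.158])), (array([230., 168.]), 0.59, array([0.751, 0.221])), (array([245., 354.]), 0.56, array([0.258, 0.172]))]
21.3167
```

View pics/top5c.png

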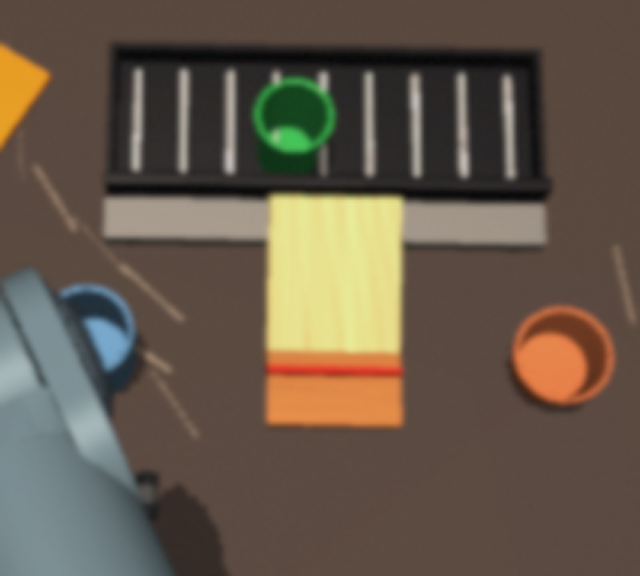

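View pics/scene5c.png

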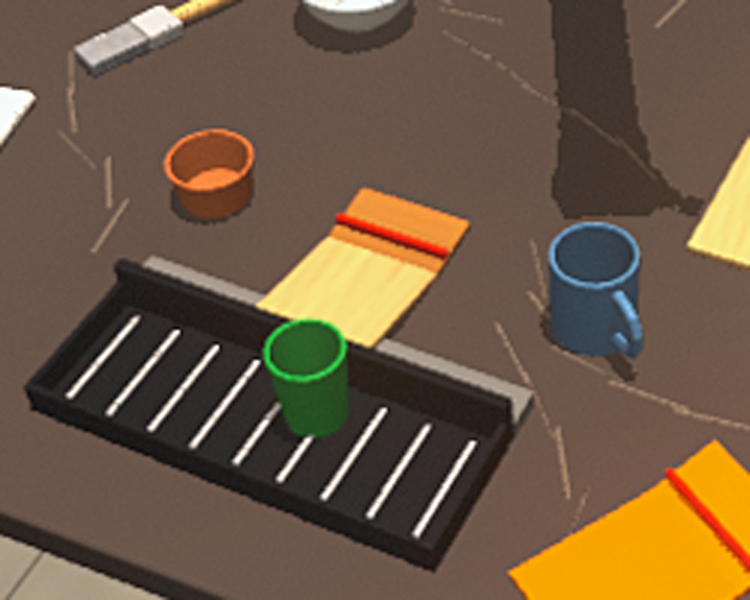

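View pics/wrist5.png

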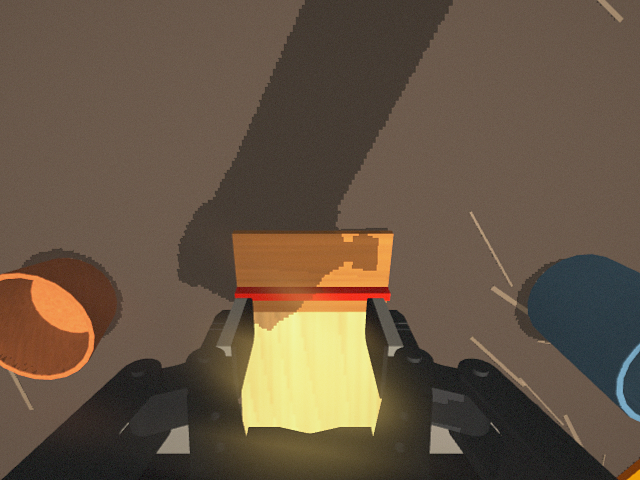

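Run:
```python
from h import *
im=cv2.imread("pics/top5.png"); hsv=cv2.cvtColor(im,cv2.COLOR_BGR2HSV).astype(int)
for c in (358,366,376,386,392):
    print(c,[tuple(hsv[r,c]) for r in (169,170,171,172)])
def edge(c,ch,thr,lo,hi):
    for r in range(lo,hi):
        a,b=hsv[r,c,ch],hsv[r+1,c,ch]
        if a<thr<=b: return r+(thr-a)/(b-a)
for c in (358,366,376,386,392): 
    r=edge(c,2,130,164,180); print("far",c,r,back("top",(c,r),.031).round(4))
for c in (320,335,410,425):
    r=edge(c,2,90,164,185); print("stopfoot",c,r,back("top",(c,r),.018).round(4))
```

```text
358 [(np.int64(27), np.int64(100), np.int64(46)), (np.int64(27), np.int64(105), np.int64(112)), (np.int64(28), np.int64(101), np.int64(181)), (np.int64(29), np.int64(100), np.int64(222))]
366 [(np.int64(27), np.int64(83), np.int64(34)), (np.int64(28), np.int64(103), np.int64(87)), (np.int64(28), np.int64(102), np.int64(160)), (np.int64(28), np.int64(100), np.int64(216))]
376 [(np.int64(22), np.int64(83), np.int64(34)), (np.int64(24), np.int64(112), np.int64(84)), (np.int64(24), np.int64(110), np.int64(158)), (np.int64(25), np.int64(110), np.int64(216))]
386 [(np.int64(20), np.int64(64), np.int64(24)), (np.int64(26), np.int64(108), np.int64(64)), (np.int64(26), np.int64(106), np.int64(142)), (np.int64(26), np.int64(104), np.int64(210))]
392 [(np.int64(24), np.int64(51), np.int64(25)), (np.int64(27), np.int64(108), np.int64(64)), (np.int64(26), np.int64(106), np.int64(142)), (np.int64(26), np.int64(106), np.int64(210))]
far 358 170.2608695652174 [ 0.7295 -0.1254  0.031 ]
far 366 170.58904109589042 [ 0.7281 -0.1467  0.031 ]
far 376 170.6216216216216 [ 0.7275 -0.1734  0.031 ]
far 386 170.84615384615384 [ 0.7263 -0.2001  0.031 ]
far 392 170.84615384615384 [ 0.726  -0.2161  0.031 ]
stopfoot 320 170.91071428571428 [ 0.7348 -0.0239  0.018 ]
stopfoot 335 171.28571428571428 [ 0.7329 -0.0644  0.018 ]
stopfoot 410 172.6734693877551 [ 0.7248 -0.2666  0.018 ]
stopfoot 425 172.96153846153845 [ 0.7232 -0.3071  0.018 ]
```

Run:
```python
from bench import *
print(read_time_s()); sign_off()
```

```text
21.3167
the job is handed in; nothing more can be done
```

The board is propped on the rack, pushed home against the back stop, and I've handed the job in at 21.3 s; no verdict is reported. I pressed the handle flat, slid the board forward while turning it about 0.24 rad to match the rack, pushed until it stalled against the stop (about 12 N), then let go and moved clear.

What the last checks showed:
- **Position:** the far edge is about 1 mm short of the back stop and roughly at the stop's middle.
- **Squareness:** the board is square to the rack to within about 0.01 rad.
- **Propping:** the far end shows on the ledge and the handle is clear of the fingers. I didn't measure the final tilt; geometry says about 0.19 rad.
- **Other things:** the ramekin, tumbler and mug look where they were. I didn't measure them again, and the arm partly hid the mug in the last top view. I never moved near the soap, brush or bowl at low height, and I did not look at the soap again.

**Disagreements:**
- **Networks:** `tip_of` put the far edge about 8 mm beyond the stop and the stop about 9 mm nearer than my edge measurement. I went by the measured edges and the contact force.
- **Press force:** it briefly reached 19 N, above the 10 N or so advised. This happened on first pressing the handle flat and again when pushing home.

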